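# Take the rock out of the food bank's parcel scale

### The job

The parcel scale's plate rocks. With a fingertip, press down on the plate's corners one at a time, all shims still standing, until you have found and rocked the one corner that gives; then press the shim tab beside that corner down flat and leave it there. Leave the other three shims standing, do not lift the plate, and do not disturb the tins and the tub.

Things in the scene. Friction and masses are not known exactly. Their poses are not given: they have to be found in the camera images.
- scale: The bench scale's grey housing, fixed to the table: an open tray 196 x 176 mm (its x by its y), rim 34 mm high, with a read-out box 46 x 130 mm and 28 mm high on the near (-x) side. Origin: centre of its underside, on the table top; z up, x from the read-out side to the far side, y to the left. It stands turned by up to 0.25 rad.
- plate: Loose steel weighing plate, 180 x 160 x 12 mm, 1.1 kg, level in the housing with 2 mm play. Origin: centre of its underside, 28 mm above the table; axes as the housing's. It rests on hidden corner pads; one, at a corner that changes, is 5 mm short and cannot be seen: 2 to 4 N there sinks that corner about 4 mm, onto its pad. The others do not give. Released, it springs back level.
- corner_near_left (a point): Point on the plate's top face near its near left (-x, +y of the housing) corner, 22 mm in from both edges, right above the pad: the place to press that corner.
- corner_near_right (a point): Point on the plate's top face near its near right (-x, -y of the housing) corner, 22 mm in from both edges, right above the pad: the place to press that corner.
- corner_far_left (a point): Point on the plate's top face near its far left (+x, +y of the housing) corner, 22 mm in from both edges, right above the pad: the place to press that corner.
- corner_far_right (a point): Point on the plate's top face near its far right (+x, -y of the housing) corner, 22 mm in from both edges, right above the pad: the place to press that corner.
- shim_near_left (a joint): Angle of the shim of the near left corner: 0 = standing up at 0.5 rad (29 degrees) above level, as at the start, 0.5 = pressed flat, level, against its stop. It needs about 6 to 12 N at the pressing point and stays where it is left. Pressing it flat lifts the pad of this corner by 5 mm.
- shim_near_left_top (a point): Pressing point on the upper face of that shim: a steel tab 26 mm wide, 4 mm thick, 55 mm long, sticking out of the housing's left (+y) side. Hinge axis along the housing's x, 90 mm to the side of the housing's origin, 22 mm up. The point lies 30 mm out from the hinge, -68 mm in the housing's x, and moves with the tab: 38 mm above the table standing, 24 mm when flat (then 120 mm to the side).
- shim_near_right (a joint): Angle of the shim of the near right corner: 0 = standing up at 0.5 rad (29 degrees) above level, as at the start, 0.5 = pressed flat, level, against its stop. It needs about 6 to 12 N at the pressing point and stays where it is left. Pressing it flat lifts the pad of this corner by 5 mm.
- shim_near_right_top (a point): Pressing point on the upper face of that shim: a steel tab 26 mm wide, 4 mm thick, 55 mm long, sticking out of the housing's right (-y) side. Hinge axis along the housing's x, 90 mm to the side of the housing's origin, 22 mm up. The point lies 30 mm out from the hinge, -68 mm in the housing's x, and moves with the tab: 38 mm above the table standing, 24 mm when flat (then 120 mm to the side).
- shim_far_left (a joint): Angle of the shim of the far left corner: 0 = standing up at 0.5 rad (29 degrees) above level, as at the start, 0.5 = pressed flat, level, against its stop. It needs about 6 to 12 N at the pressing point and stays where it is left. Pressing it flat lifts the pad of this corner by 5 mm.
- shim_far_left_top (a point): Pressing point on the upper face of that shim: a steel tab 26 mm wide, 4 mm thick, 55 mm long, sticking out of the housing's left (+y) side. Hinge axis along the housing's x, 90 mm to the side of the housing's origin, 22 mm up. The point lies 30 mm out from the hinge, +68 mm in the housing's x, and moves with the tab: 38 mm above the table standing, 24 mm when flat (then 120 mm to the side).
- shim_far_right (a joint): Angle of the shim of the far right corner: 0 = standing up at 0.5 rad (29 degrees) above level, as at the start, 0.5 = pressed flat, level, against its stop. It needs about 6 to 12 N at the pressing point and stays where it is left. Pressing it flat lifts the pad of this corner by 5 mm.
- shim_far_right_top (a point): Pressing point on the upper face of that shim: a steel tab 26 mm wide, 4 mm thick, 55 mm long, sticking out of the housing's right (-y) side. Hinge axis along the housing's x, 90 mm to the side of the housing's origin, 22 mm up. The point lies 30 mm out from the hinge, +68 mm in the housing's x, and moves with the tab: 38 mm above the table standing, 24 mm when flat (then 120 mm to the side).
- tin: Food tin, 74 mm across, 105 mm tall, loose, to be left alone. Origin: centre of its underside.
- tub: Lidded meal tub, 118 x 158 mm, 58 mm tall, loose, to be left alone. Origin: centre of its underside.
- low_tin: Low fish tin, 84 mm across, 36 mm tall, loose, on the far side of the scale, to be left alone. Origin: centre of its underside.
Mind the look-alikes: they are no part of the job. Of the things shaped like the plate, the steel one is meant.

How it is judged:
By the outcome, as a careful person would: the job done as asked, in the order asked, and still so for the second after the job is handed in, with the robot touching nothing.
It also fails if it takes over 56 s, if anything falls off the work surface, if the arm or the gripper's body presses on something with over 40 N, if the wrist force passes 120 N, or if a joint passes its speed limit or range.

### The arm

A 6-joint arm with a two-finger parallel gripper is mounted at the origin on the work surface. World frame = base frame: x ahead of the robot, y to its left, z up, the work surface at z = 0. Lengths are in m, angles in rad, forces in N, time in s.
With the tool pointing down it reaches from about 0.225 to 0.875 m from the base axis. Payload 3.4 kg.
Tool frame: the origin (TCP) lies midway between the tips of the shut fingers; the grasp point (between the pads) lies 19 mm behind it; z points along the fingers, x is the direction in which the jaws open and shut, and the axes are right-handed (so a half turn about z gives the same grasp; the last joint's range is limited). The gripper opens to 85 mm and grips with 20 to 120 N. Pads are 22 mm wide; open, the fingers measure 114 mm over their backs; the gripper's body (76 mm by 85 mm) begins 54 mm behind the grasp point. The pads swing forward as they close: fully open they stand 13 mm farther back than shut.
Start: joints at [1.056, 0.276, 1.505, -0, 1.361, -0.121], TCP at [0.221, 0.531, 0.231] pointing down, gripper open.
Joint ranges: [-2.89, 2.89], [-0.75, 2.08], [0.22, 2.7], [-1.18, 4.32], [0.11, 2.71], [-2.7, 2.7]. Speed limits (rad/s): [2.57, 2.57, 3.14, 3.14, 3.14, 3.14].

### API

Orientations are given as a unit quaternion [w, x, y, z].
In Python, from rig import bot gives the robot as it stands. Calls block until the motion is done:
- bot.movep(position, orientation): joint-space move of the TCP to a pose.
- bot.move_straight(position, frame=None, speed=0.15, guard=None): straight line of the TCP; frame=None keeps the orientation; speed is the mean speed in m/s. With guard (N) it stops when the force on the tool has changed by that much, and returns True; else False.
- bot.goto_joints(angles): joint-space move.
- bot.open_gripper() and bot.close_gripper(): open the fingers fully, or close them until they stop; the grip force is fixed at half the most.
- bot.sleep(seconds).
- bot.inverse_kinematics(position, orientation): joint angles nearest the present ones, or None.
- bot.get_obs(): the state.
- bot.get_image(name): name is "scene" or "top"; returns (picture, depth): 480x640x3 uint8, red, green, blue; 480x640 float32, m along the optical axis (not along the pixel's ray), 0 where there is no reading.
- bot.camera_params(name): a dict with "fov_y" (degrees; the focal length in pixels is half the picture's height over the tangent of half this angle, whatever the lens; pixels are square), "cx", "cy" (the principal point, pixels), "view" (4x4, takes a point from world to camera coordinates). Camera axes: x right, y up, looking along -z (the intrinsics and any distortion apply to the point x, -y, -z); pixel columns grow to the right and rows downward; lengths in m; the calibration is good to about 2 mm. A picture is of the moment at which its call begins. camera_params takes no time and is no camera call.
A pose or a line that the arm cannot do raises bot.IKError and nothing moves.
- bot.close_job(): hands the job in, once; it reports no verdict.
The state is a dict: "time": time; "joint_positions": joint angles; "joint_velocities": joint speeds; "effort": joint torques, N m; "ee_pos": TCP position; "orientation": TCP orientation; "ft_force": force on the tool from outside, world axes, zero at the start; "wrist_torque": the same for the moment, N m; "width": finger opening in m.
Only numpy, scipy, OpenCV 4.12 (cv2) and the standard library are available. Lean on these libraries where they do the work, as an engineer would, in place of code of your own. Each camera call takes 0.05 s, during which the arm holds its last target. There are 200 camera calls.

## Working session

There is one attempt and no reset: what is moved stays moved. The work goes in short steps, each a Python script; the robot and the scene stay as the last script left them, time stands still between calls to the robot, and variables do not carry over. Pictures are saved under pics/ and viewed, on a budget of 10 in all, crops included, one or two more only if the job needs it, and the job is handed in when it is done.

```bash
mkdir -p pics; ls
python3 - <<'E'
from rig import bot
import cv2,numpy as np
for n in("top","scene"):
    p,d=bot.get_image(n); cv2.imwrite(f"pics/{n}0.png",p[:,:,::-1]); np.savez(f"{n}0.npz",p=p,d=d)
    c=bot.camera_params(n); print(n,c)
E
```

```text
pics
top {'fov_y': 49.20279620389279, 'cx': 314.4797944870921, 'cy': 230.6515261136908, 'view': array([[-4.83395352e-03, -9.99988075e-01, -6.94917950e-04,
        -1.10615439e-02],
       [ 9.96361184e-01, -4.87555364e-03,  8.50918328e-02,
        -6.13763891e-01],
       [-8.50942062e-02, -2.81059306e-04,  9.96372871e-01,
        -1.07746310e+00],
       [ 0.00000000e+00,  0.00000000e+00,  0.00000000e+00,
         1.00000000e+00]])}
scene {'fov_y': 46.087904474865, 'cx': 314.9560442183626, 'cy': 235.11070551091618, 'view': array([[-0.50530653,  0.86291586,  0.00644395,  0.31947983],
       [-0.73351113, -0.43343927,  0.52353779,  0.41040158],
       [ 0.45456212,  0.25982035,  0.85197809, -1.56016844],
       [ 0.        ,  0.        ,  0.        ,  1.        ]])}
```

View pics/top0.png

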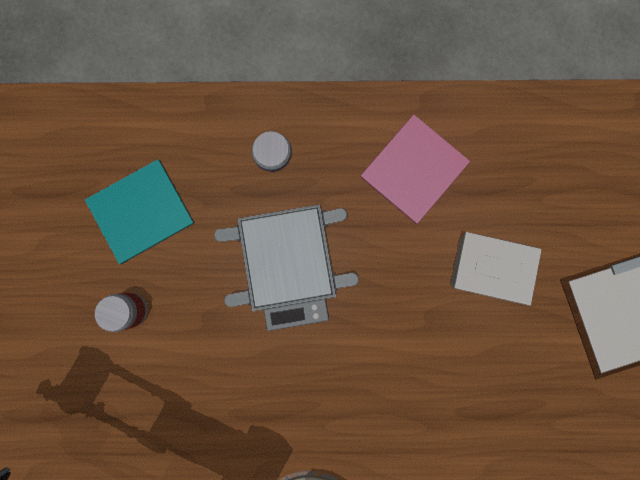

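View pics/scene0.png

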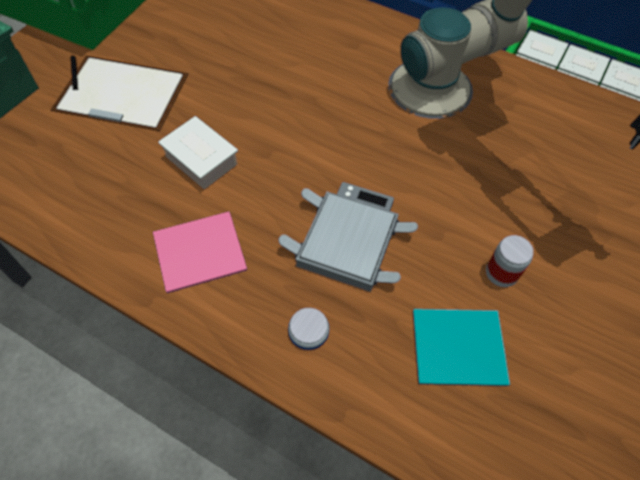

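```bash
cat > h.py <<'E'
import cv2,numpy as np
from rig import bot
def cam(n):
    c=bot.camera_params(n); f=240/np.tan(np.radians(c["fov_y"]/2)); return c,f
def cloud(n,d):
    c,f=cam(n); v,u=np.mgrid[:480,:640]
    P=np.stack([(u-c["cx"])/f*d,-(v-c["cy"])/f*d,-d],-1)
    V=c["view"]; return (P-V[:3,3])@V[:3,:3]
def proj(n,p):
    c,f=cam(n); q=c["view"][:3,:3]@np.array(p)+c["view"][:3,3]
    return c["cx"]+f*q[0]/-q[2], c["cy"]+f*-q[1]/-q[2]
def ray(n,u,v,z):
    c,f=cam(n);V=c["view"];R=V[:3,:3];o=-R.T@V[:3,3]
    r=R.T@np.array([(u-c["cx"])/f,-(v-c["cy"])/f,-1]);return o+r*(z-o[2])/r[2]
E
cat > loc.py <<'E'
from h import *
n="top";z=np.load("top0.npz");p,d=z["p"],z["d"]
W=cloud(n,d)
print("plate z",np.median(W[245:270,275:300,2]), "table z",np.median(W[380:400,330:400,2]))
hsv=cv2.cvtColor(p,cv2.COLOR_RGB2HSV)
roi=np.zeros((480,640),np.uint8);roi[190:340,205:370]=1
m=((hsv[...,1]<70)&(roi>0)).astype(np.uint8)
m=cv2.morphologyEx(m,cv2.MORPH_CLOSE,np.ones((5,5)))
m=cv2.morphologyEx(m,cv2.MORPH_OPEN,cv2.getStructuringElement(cv2.MORPH_ELLIPSE,(35,35)))
pl=((hsv[...,2]>125)&(hsv[...,1]<70)&(roi>0)).astype(np.uint8)
pl=cv2.morphologyEx(pl,cv2.MORPH_OPEN,np.ones((25,25)))
for nm,mm,h in(("all",m,.034),("plate",pl,.040)):
    c=max(cv2.findContours(mm,0,cv2.CHAIN_APPROX_NONE)[0],key=cv2.contourArea)[:,0]
    w=np.array([ray(n,u,v,h)[:2] for u,v in c])
    print(nm,cv2.minAreaRect((w*1000).astype(np.float32)), cv2.minAreaRect(c))
im=cv2.resize(p[180:350,195:375],None,fx=4,fy=4,interpolation=cv2.INTER_CUBIC)[:,:,::-1].copy()
for mm,col in((m,(0,0,255)),(pl,(0,255,0))):
    k=cv2.resize(mm[180:350,195:375],None,fx=4,fy=4,interpolation=0)
    cv2.drawContours(im,cv2.findContours(k,0,2)[0],-1,col,1)
cv2.imwrite("pics/crop1.png",im[:600])
E
python3 loc.py
```

```text
plate z 0.039327782666808746 table z -0.000838742844907767
all ((536.0906982421875, 41.872955322265625), (240.8279571533203, 185.75039672851562), 9.253173828125) ((287.70269775390625, 268.2162170410156), (116.06568908691406, 89.76184844970703), 80.53767395019531)
plate ((558.5565185546875, 45.61824035644531), (178.16348266601562, 157.89126586914062), 9.50152587890625) ((285.770263671875, 257.12164306640625), (85.98065948486328, 76.44551849365234), 80.53767395019531)
```

View pics/crop1.png

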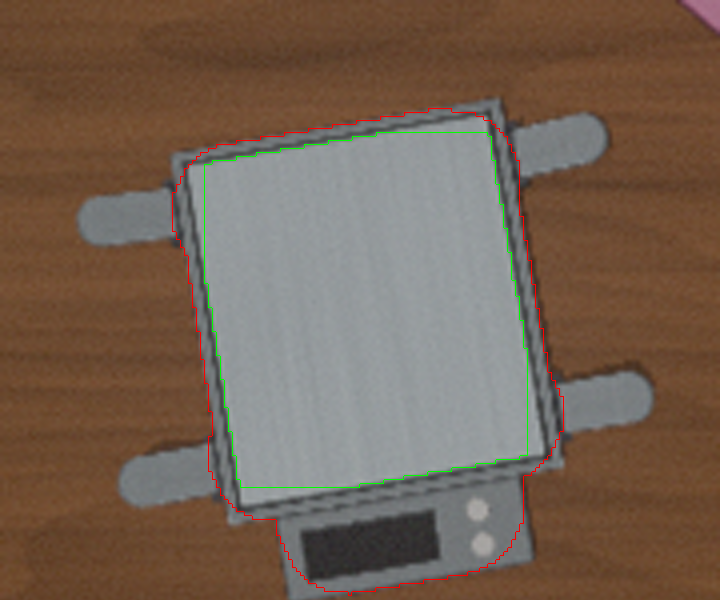

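The steel plate in the grey housing is at top-view px (286,257). The look-alikes are the teal mat at (139,211) and the pink mat at (415,168). Only the first is steel and sits in the housing with the four tabs and the read-out, and the crop confirms that. Its centre is about (0.558, 0.045), with yaw about 0.163. I'll go above it with the fingers shut and probe one corner first.

```bash
cat >> h.py <<'E'
from scipy.spatial.transform import Rotation as Ro
C=np.array([.558,.045]);YAW=.163
def w(x,y): return C+np.array([np.cos(YAW)*x-np.sin(YAW)*y,np.sin(YAW)*x+np.cos(YAW)*y])
def quat(psi): return (Ro.from_euler('z',psi)*Ro.from_euler('x',np.pi)).as_quat()[[3,0,1,2]]
def st(s=""):
    o=bot.get_obs(); print(s,"t%.2f"%o["time"],"tcp",np.round(o["ee_pos"],4),"F",np.round(o["ft_force"],2),"w%.3f"%o["width"],flush=True); return o
K={"NL":(-68,58),"NR":(-68,-58),"FL":(68,58),"FR":(68,-58)}
def probe(k):
    p=w(*np.array(K[k])/1000)
    bot.move_straight([*p,.055],speed=.15); o=st(k)
    a=bot.move_straight([*p,.0345],speed=.015,guard=1.2); z1=st(f"contact {a}")
    b=bot.move_straight([*p,.033],speed=.01,guard=5); z2=st(f"press {b}")
    bot.move_straight([*p,.055],speed=.08)
E
python3 - <<'E'
from h import *
o=st("start"); print(o["orientation"])
for a in(0,np.pi,-np.pi/2,np.pi/2): print(a,bot.inverse_kinematics([*w(-.068,.058),.08],quat(YAW+a)))
q=quat(YAW+(0 if abs(np.dot(o["orientation"],quat(YAW)))>abs(np.dot(o["orientation"],quat(YAW+np.pi))) else np.pi))
bot.close_gripper();st("shut")
bot.movep([*w(-.068,.058),.10],q);st("above")
probe("NL")
E
```

```text
start t0.10 tcp [0.2204 0.5306 0.2305] F [ 0.87  0.38 -1.14] w0.085
[ 3.90135956e-04  8.31763673e-01  5.55129251e-01 -7.45110404e-04]
0 [ 4.50911125e-02  2.88993610e-01  1.90850404e+00 -4.44089210e-16
  9.44095004e-01 -1.17908887e-01]
3.141592653589793 None
-1.5707963267948966 [ 4.50911125e-02  2.88993610e-01  1.90850404e+00 -4.44089210e-16
  9.44095004e-01  1.45288744e+00]
1.5707963267948966 [ 4.50911125e-02  2.88993610e-01  1.90850404e+00 -4.44089210e-16
  9.44095004e-01 -1.68870521e+00]
shut t0.87 tcp [0.2206 0.531  0.2314] F [-1.13 -0.39 -0.07] w0.000
above t2.77 tcp [0.4817 0.0919 0.1003] F [-0.28 -0.39 -0.64] w-0.000
NL t3.23 tcp [0.4815 0.0918 0.0551] F [ 0.86  0.51 -0.13] w0.000
contact True t4.17 tcp [0.4814 0.0912 0.04  ] F [-1.06 -0.37  4.38] w-0.000
press True t4.40 tcp [0.4814 0.0912 0.04  ] F [-0.24 -0.3   4.72] w0.000
```

NL is firm: it stayed at z = 0.040 under about 5 N or more. On to the next corners, stopping at the first that gives.

Run:
```python
from h import *
for k in("FL","FR","NR"):
    p=w(*np.array(K[k])/1000)
    bot.move_straight([*p,.052],speed=.15); st(k)
    a=bot.move_straight([*p,.0335],speed=.015,guard=6); o=st(f"press {a}")
    bot.sleep(.3); o=st("held"); z=o["ee_pos"][2]
    bot.move_straight([*p,.055],speed=.08)
    if z<.0385: print("GIVES",k);break
```

```text
FL t5.80 tcp [0.6145 0.1132 0.0516] F [ 0.09  0.16 -0.52] w-0.000
press True t6.78 tcp [0.6161 0.1139 0.0366] F [-1.08  1.09  4.59] w-0.000
held t7.08 tcp [0.6161 0.1139 0.0365] F [ 0.35 -0.08  5.53] w-0.000
GIVES FL
```

FL sank about 3.5 mm. I'll re-press it in two stages to confirm the contact height and that it bottoms out firmly, then look.

Run:
```python
from h import *
p=w(.068,.058)
bot.move_straight([*p,.045],speed=.1)
for z in(.041,.040,.039,.038,.037,.036,.035):
    a=bot.move_straight([*p,z],speed=.015,guard=9);bot.sleep(.1);o=st(f"{z} {a}")
    if a or o["ft_force"][2]>9: break
bot.move_straight([*p,.07],speed=.1)
p,d=bot.get_image("scene")
cv2.imwrite("pics/s1.png",cv2.resize(p[130:330,230:470],None,fx=3,fy=3)[:,:,::-1])
```

```text
0.041 False t8.24 tcp [0.6158 0.1133 0.0411] F [-0.35 -0.67 -0.74] w0.000
0.04 False t8.59 tcp [0.6157 0.1133 0.0401] F [ 0.16 -0.38 -0.45] w0.000
0.039 False t8.94 tcp [0.6158 0.1134 0.0392] F [0.19 0.66 2.37] w-0.000
0.038 False t9.29 tcp [0.6159 0.1135 0.0383] F [-0.    1.36  3.99] w0.000
0.037 False t9.64 tcp [0.616  0.1136 0.0372] F [1.08 2.74 2.38] w-0.000
0.036 False t9.99 tcp [0.6162 0.1136 0.0365] F [0.28 3.21 5.82] w0.000
0.035 False t10.34 tcp [0.6163 0.1138 0.0363] F [-1.09  2.65 10.3 ] w-0.000
```

View pics/s1.png

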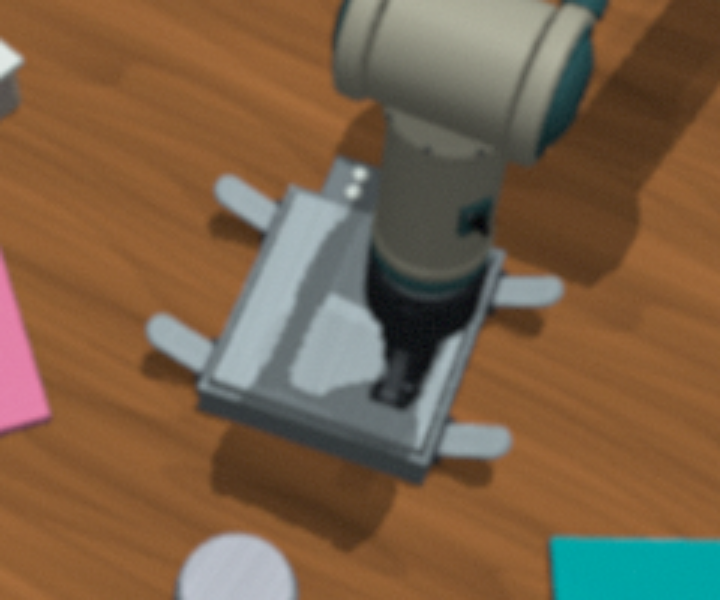

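The picture shows the fingertip over the far-left corner (crop px 395,395), the plate level again, and all four tabs standing. The far-left tab is at (475,440). FL yielded at 2–4 N and bottomed firmly at about 4 mm, so I'll press its shim now.

Run:
```python
from h import *
p=w(.068,.119)
bot.move_straight([*p,.07],speed=.15);st("above shim")
bot.move_straight([*p,.052],speed=.08)
a=bot.move_straight([*p,.019],speed=.02,guard=30);st(f"press {a}")
bot.sleep(.3);st("held")
bot.move_straight([*p,.08],speed=.1)
bot.goto_joints([1.056,.276,1.505,0,1.361,-.121]);st("home")
for n in("top","scene"):
    q,d=bot.get_image(n);np.savez(f"{n}1.npz",p=q,d=d)
    if n=="scene": cv2.imwrite("pics/s2.png",cv2.resize(q[130:350,230:470],None,fx=2.7,fy=2.7)[:,:,::-1])
    else:
        W=cloud(n,d);W0=cloud(n,np.load("top0.npz")["d"])
        for k,(x,y) in K.items():
            pp=w(x/1000,np.sign(y)*.127);u,v=map(round,proj(n,[*pp,.035]));s=np.s_[v-2:v+3,u-2:u+3,2]
            c=w(x/1000,y/1000);uc,vc=map(round,proj(n,[*c,.04]));t=np.s_[vc-3:vc+4,uc-3:uc+4,2]
            print(k,"shim z",np.round([np.median(W0[s]),np.median(W[s])],4),"plate z",np.round([np.median(W0[t]),np.median(W[t])],4))
        cv2.imwrite("pics/t2.png",q[:,:,::-1])
```

```text
above shim t11.45 tcp [0.6056 0.1733 0.0696] F [0.31 0.46 0.08] w-0.000
press False t13.62 tcp [0.6067 0.1755 0.0236] F [-7.01  3.04 24.52] w0.000
held t13.93 tcp [0.6067 0.1755 0.0237] F [-5.22  3.85 24.52] w0.000
home t16.66 tcp [0.2215 0.5305 0.2308] F [ 0.02 -0.91  0.17] w-0.000
NL shim z [0.0428 0.0418] plate z [0.0398 0.0391]
NR shim z [0.0432 0.0442] plate z [0.0395 0.0393]
FL shim z [0.0427 0.0227] plate z [0.0395 0.0391]
FR shim z [0.0445 0.0442] plate z [0.0386 0.0391]
```

View pics/s2.png

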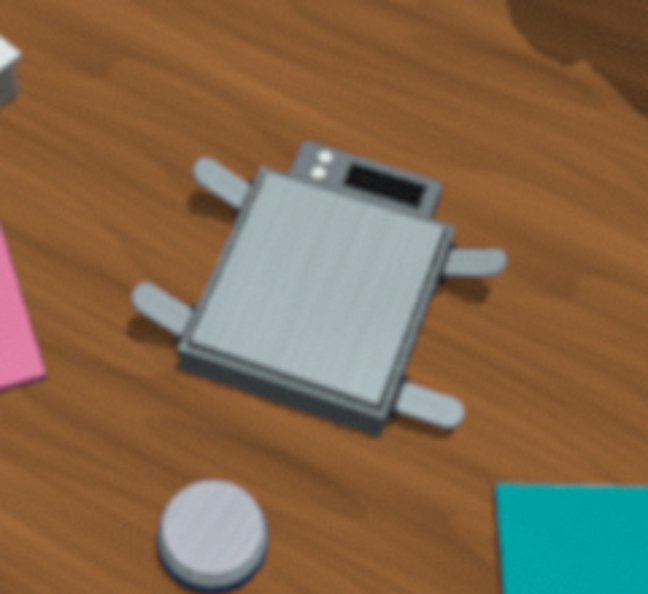

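View pics/t2.png

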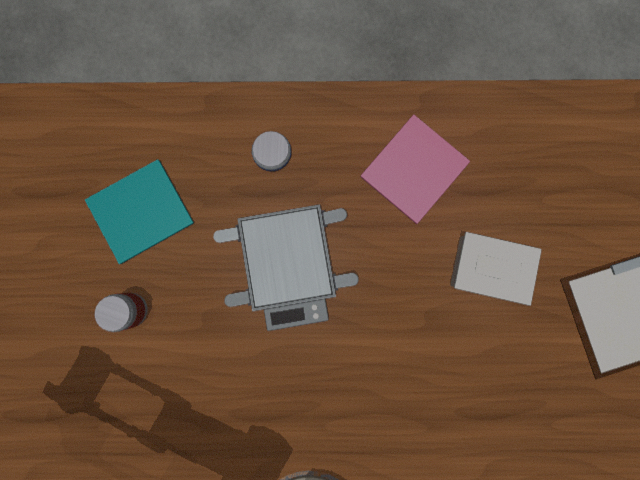

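The far-left tab is flat: it lies level at scene-crop px (430,405) and its depth reading is 23 mm. The other three tabs stand, the plate is level, and the tins at (271,150) and (116,313) and the tub at (497,268) have not moved. Handing in.

```bash
python3 -c "
from rig import bot
bot.close_job()"
```

```text
the job is handed in; nothing more can be done
```

The short corner was the far-left one. Its shim is pressed flat, and I handed the job in at about 17 s on the robot's clock.

- **Finding the corner:** I pressed near-left first and it stayed firm at z = 40 mm under about 5 N. Far-left then gave at 2–4 N and bottomed about 3.7 mm down. A second press took it to 10 N and it went no lower. Having found it, I did not press the two right-hand corners.
- **Pressing the shim:** I pressed the far-left shim to its stop, with the fingertip at 23.7 mm under 24.5 N.
- **Last checks:** The far-left tab reads 23 mm high, down from 43 mm. The other three tabs still stand, and the plate is level at all four corners to within 1 mm. The tins and the tub look unmoved in the pictures, and the arm is back at its start pose, touching nothing. No check failed or disagreed.

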